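# Lengthen the loudspeaker pole by one hole

## Robot

A 6-joint arm with a two-finger parallel gripper is mounted at the origin on the work surface. World frame = base frame: x ahead of the robot, y to its left, z up, the work surface at z = 0. Lengths are in m, angles in rad, forces in N, time in s.
With the tool pointing down it reaches from about 0.35 to 0.875 m from the base axis. Payload 4.2 kg.
Tool frame: the origin (TCP) lies midway between the tips of the shut fingers; the grasp point (between the pads) lies 19 mm behind it (ctrl.hold_point_z is the distance from the TCP to the grasp point, in m); y points along the fingers, z is the direction in which the jaws open and shut, and the axes are right-handed (so a half turn about y gives the same grasp; the last joint's range is limited). The gripper opens to 85 mm and grips with 20 to 120 N. Pads are 22 mm wide; open, the fingers measure 114 mm over their backs; the gripper's body (76 mm by 85 mm) begins 54 mm behind the grasp point. The pads swing forward as they close: fully open they stand 13 mm farther back than shut.
Start: joints at [-1.037, 0.385, 0.008, 0, -1.194, -0.259], TCP at [0.17, -0.602, 0.203] pointing down, gripper open.
Joint ranges: [-3.14, 3.14], [-1.21, 2.06], [-1.07, 1.41], [-3.16, 2.05], [-2.99, -0.16], [-3.1, 3.1]. Speed limits (rad/s): [2.79, 2.79, 3.14, 3.14, 3.14, 3.14].

## Interface

Orientations are given as a unit quaternion [x, y, z, w].
In Python, from bench import ctrl gives the robot as it stands.
- The arm moves only by the shell command python3 -m inch 'ROWS' [FORCE]. ROWS is JSON, a list that holds one entry, the list of rows, each a list of 7 numbers: the shift along the tool's x, y, z in mm, then the turn, a rotation vector about the tool's x, y, z in rad, then the opening, from 0 (shut) to 1 (fully open). In form: [[[tx, ty, tz, ax, ay, az, claw], ...]]. A call has 1 to 5 rows; each row shifts and turns the commanded pose from where the row before left it, along the tool's axes as they then stand; what a row does not reach is not made up. A row lasts 1/8 s, in which the tool goes at most 62.5 mm and 10.7 degrees, less where a joint would pass 70% of its speed; a pose out of reach is approached as far as the arm can. A call is refused whole if a number of a shift passes 62.5 or a number of a turn 0.188, either way. A call with a gripper value outside its range is refused whole. The fingers move at their own pace and stop on an object; FORCE is the grip in N (left out, the last holds). Time passes only in rows, so rows that do not move let the fingers close. It gives the time, the measured TCP pose, the force and the opening at its end, in the units of the state.
- ctrl.read_state(): the state, without advancing time (a new reading comes with each control period).
- ctrl.get_image(name): name is "scene" or "top" or "wrist"; returns a dict with "pixels" (420x560x3 uint8, blue, green, red), "depth" (420x560 float32, m along the optical axis (not along the pixel's ray), 0 where there is no reading), "fx", "fy", "cx", "cy" (pixels), "R" (3x3) and "t" (3): a world point X has camera coordinates R X + t; the wrist camera has in their place "hand_eye" (4x4, takes a point from camera to tool coordinates, whose origin is the TCP and whose axes are the tool frame's). Camera axes: x right, y down, z forward; pixel columns grow to the right and rows downward; lengths in m; the calibration is good to about 2 mm. A picture is of the moment at which its call begins: read the wrist's pose just before it.
- ctrl.close_job(): hands the job in, once; it reports no verdict.
The state is a dict: "time": time; "joint_positions": joint angles; "joint_vel": joint speeds; "effort": joint torques, N m; "eef_pos": TCP position; "tcp_rot": TCP orientation; "force": force on the tool from outside, world axes, zero at the start; "ft_torque": the same for the moment, N m; "grip_width": opening from 0.0 (shut) to 1.0 (fully open).
Only numpy, scipy, OpenCV 4.12 (cv2) and the standard library are available. Lean on these libraries where they do the work, as an engineer would, in place of code of your own. Each camera call takes 0.05 s, during which the arm holds its last target. There are 200 camera calls.

## Task

The telescoping pole of the loudspeaker lies in its cradle, locked by a spring button pin. Press the pin flush and slide the outer tube out, so that the pole gets longer, until the pin pops up into the next hole and locks. Do it gently, without forcing or ramming the pole, handle it by its tube and thumb tab and not by the loudspeaker, and leave the other things on the table where they are.

Things in the scene. Friction and masses are not known exactly. Their poses are not given: they have to be found in the camera images.
- pole: Fixed part: a wooden board 340 x 110 x 18 mm screwed to the table and a wooden clamp block (x = -220 to -150 mm, up to 74 mm above the table) holding the level, 27 mm square steel inner tube. Origin on the table right under the pin; +x runs along the pole the way the outer tube slides OUT (pole gets longer, loudspeaker end), z up.
- sleeve: Aluminium outer tube, 32 mm square, 2 mm wall, top 66 mm above the table; slides only along the pole's x (friction 2 to 4 N, 0.3 to 0.6 kg). 14 mm holes along its top: the middle one with the pin, one 50 mm towards the loudspeaker, and the NEXT one in the ferrule screwed on its clamp-side end (1 mm higher): 46 to 74 mm from the middle one, different each time, so feel for it. Frame as the pole's at the start.
- hole_now (a point): Centre of the middle hole, level with the outer top face of the outer tube; the pin is in it at the start. Axes as the pole's; moves with the tube.
- tab_face (a point): Middle of the face, towards the pin, of the black thumb tab on the tube's top: tab 12 mm thick along the pole, 24 mm wide, 22 mm tall, 9 to 21 mm from the middle hole's centre on the loudspeaker side. Push or pinch it to slide the tube; a fingertip against this face also covers the pin. 11 mm above the tube's top; moves with the tube.
- pin_top (a point): Top of the 12 mm steel button pin, half-round head; sits in the inner tube, moves only up and down. 8 mm proud of the tube's top when out (1 mm of play along the pole). Spring 3 N out, 5 N flush. Once flush, the hole's edge rides over it at a push of 5 to 12 N; it stays down under the wall until a hole comes over it, pops up and stops the tube dead. Over 18 N sideways bends it: feel for the stop.
- driver (a point): The loudspeaker, round, 66 mm across, fixed on the outer tube's end, facing out along the pole; point where it meets the tube's end, 135 mm from the middle hole, 50 mm above the table. Not to be touched.
- speaker0: Loose loudspeaker, 66 mm across, 24 mm tall, lying face down beside the cradle; leave it.
- speaker1: Another such loose loudspeaker; leave it.
- speaker2: Another such loose loudspeaker; leave it.
- spool: Spool of solder, 54 mm across, 48 mm tall, standing beside the cradle; leave it.
- cutters: Side cutters, 120 mm long, 13 mm thick, lying beside the cradle; leave them.
- screwdriver: Screwdriver, 170 mm long, 26 mm thick, lying to the robot's left; leave it.
- cup: White cup, 72 mm across, 85 mm tall, at the left of the table; leave it.

How it is judged:
By the outcome, as a careful person would: the job done as asked, in the order asked, and still so for the second after the job is handed in, with the robot touching nothing.
It also fails if it takes over 50 s, if anything falls off the work surface, if the arm or the gripper's body presses on something with over 40 N, if the wrist force passes 120 N, or if a joint passes its speed limit or range.

## Working session

There is one attempt and no reset: what is moved stays moved. The work goes in short steps, Python scripts to look and compute and a shell command to move; the robot and the scene stay as the last step left them, time stands still between calls to the robot, and variables do not carry over. Pictures are saved under pics/ and viewed, about 8 in all and at most 12, crops included, and the job is handed in when it is done.

```bash
ls; mkdir -p pics; python3 - <<'E'
from bench import ctrl
import cv2,numpy as np
s=ctrl.read_state();print({k:np.round(v,3).tolist() for k,v in s.items()},ctrl.hold_point_z)
for n in("top","scene"):
    im=ctrl.get_image(n);cv2.imwrite(f"pics/{n}0.png",im["pixels"]);np.savez(f"{n}0.npz",**im)
    print(n,im["fx"],im["cx"],im["cy"],np.round(im["R"],3).tolist(),np.round(im["t"],3).tolist())
E
```

```text
pics
{'time': 0.0, 'joint_positions': [-1.037, 0.386, 0.007, -0.001, -1.194, -0.259], 'joint_vel': [0.001, 0.0, -0.0, 0.0, -0.002, 0.0], 'effort': [-0.0, -39.228, 18.84, 4.186, -0.005, 0.0], 'eef_pos': [0.169, -0.601, 0.202], 'tcp_rot': [-0.7, -0.097, 0.097, 0.701], 'force': [0.363, 0.374, -0.367], 'ft_torque': [0.001, -0.059, 0.017], 'grip_width': 0.997} 0.0187
top 491.7146672853739 283.08906310668436 209.37970144206614 [[0.022, -1.0, 0.006], [-0.997, -0.022, -0.071], [0.071, -0.004, -0.997]] [0.12, 0.571, 1.409]
scene 413.79815127197094 277.4340876982662 200.14370275293862 [[-0.825, 0.564, 0.011], [0.319, 0.481, -0.817], [-0.466, -0.671, -0.577]] [0.374, -0.177, 1.408]
```

View pics/top0.png

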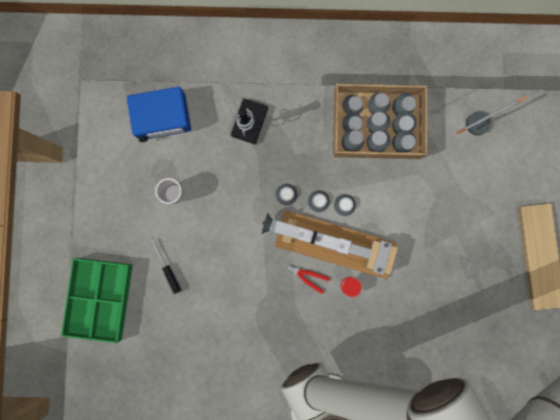

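View pics/scene0.png

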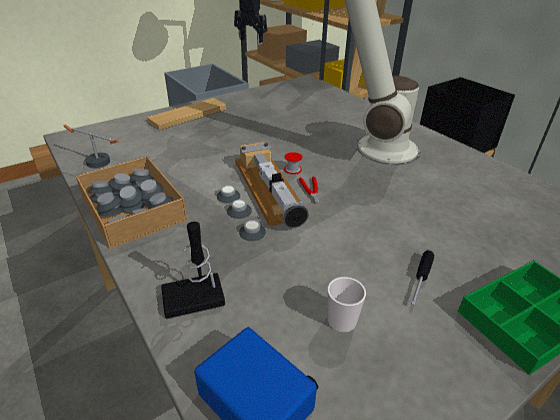

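The top view shows the pole with the loudspeaker at about (267,223), the black tab near (316,238) and the clamp block at (380,257). So pole +x is roughly world +y. The scene view agrees.

```bash
cat > h.py <<'E'
import numpy as np,cv2
from scipy.spatial.transform import Rotation as Rn
def ray(d,uv,z,R=None,t=None):
    R=d["R"] if R is None else R; t=d["t"] if t is None else t
    uv=np.atleast_2d(uv).astype(float)
    c=np.c_[(uv[:,0]-d["cx"])/d["fx"],(uv[:,1]-d["cy"])/d["fy"],np.ones(len(uv))]
    w=c@R; o=-R.T@t
    return o+w*((z-o[2])/w[:,2])[:,None]
E
python3 - <<'E'
from h import *
d=np.load("top0.npz");im=d["pixels"]
x0,y0,x1,y1=255,195,405,285
hsv=cv2.cvtColor(im,cv2.COLOR_BGR2HSV)
m=cv2.inRange(hsv,(8,70,60),(25,255,255));m[:y0]=0;m[y1:]=0;m[:,:x0]=0;m[:,x1:]=0
m=cv2.morphologyEx(m,cv2.MORPH_OPEN,np.ones((2,2)))
pts=cv2.findNonZero(m)[:,0];r=cv2.minAreaRect(pts);b=ray(d,cv2.boxPoints(r),.018);print(np.round(b,3),r)
e=[b[1]-b[0],b[2]-b[1]];print([np.linalg.norm(v) for v in e],[np.degrees(np.arctan2(v[1],v[0])) for v in e])
g=cv2.inRange(im,(0,0,0),(50,50,50));g[:228]=0;g[250:]=0;g[:,:305]=0;g[:,325:]=0
n,l,st,c=cv2.connectedComponentsWithStats(g)
for i in range(1,n):print(st[i],c[i],ray(d,c[i],.088)[0])
cv2.imwrite("pics/crop.png",cv2.resize(im[y0:y1,x0:x1],None,fx=5,fy=5,interpolation=cv2.INTER_CUBIC))
E
```

```text
[[ 0.46   0.155  0.018]
 [ 0.567  0.126  0.018]
 [ 0.476 -0.208  0.018]
 [ 0.369 -0.177  0.018]] ((337.3921203613281, 245.36361694335938), (119.28865051269531, 38.27392578125), 16.52579689025879)
[np.float64(0.11105707977775377), np.float64(0.345915136032544)] [np.float64(-15.236510692082204), np.float64(-105.27529408612942)]
[312 232   4  11  16] [313.6875 237.    ] [0.48910047 0.04732335 0.088     ]
```

View pics/crop.png

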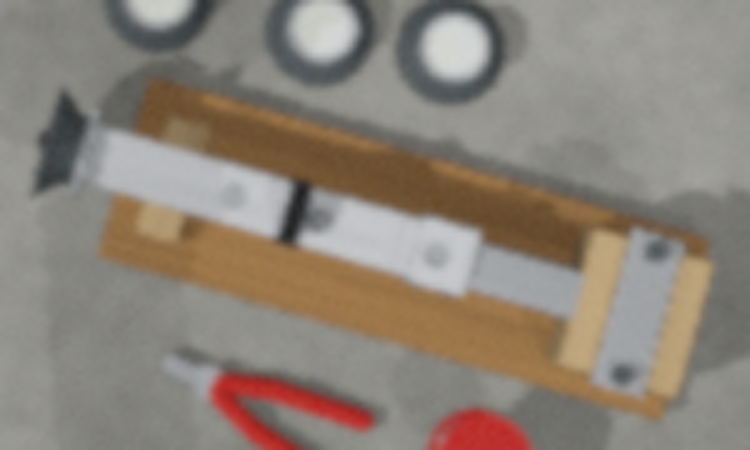

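The crop shows the board at 111×346 mm, which matches. The pin is at about (320,215) in crop pixels, the spare hole at (233,193), the ferrule hole at (437,254) and the tab at (296,211). Next I'll work out positions and the move.

```bash
python3 - <<'E'
from h import *
from bench import ctrl
d=np.load("top0.npz")
a=np.radians(74.73);ux=np.array([np.cos(a),np.sin(a),0])
f=lambda c:np.array(c)/5+[255,195]-.4
pin=ray(d,f([320,215]),.070)[0];sp=ray(d,f([233,193]),.066)[0];fe=ray(d,f([437,254]),.067)[0];tab=ray(d,f([296,211]),.088)[0]
uy=np.array([-ux[1],ux[0],0])
for n,p in dict(pin=pin,sp=sp,fe=fe,tab=tab).items():print(n,np.round(p,4),'along',round((p-pin)@ux*1e3,1),'across',round((p-pin)@uy*1e3,1))
b=np.array([[.46,.155],[.567,.126],[.476,-.208],[.369,-.177]]).mean(0);print('board c rel pin',(np.r_[b,.07]-pin)@ux,(np.r_[b,.07]-pin)@uy)
print('cam',-d["R"].T@d["t"])
s=ctrl.read_state();M=Rn.from_quat(s["tcp_rot"]).as_matrix();print(M.round(3))
t=pin+ux*0+[0,0,.19-.07]; print('shift mm tool',(M.T@(t-s["eef_pos"])*1e3).round(1))
z=M[:,2];print('jaw az',np.degrees(np.arctan2(z[1],z[0])),'pole 74.7')
E
```

```text
pin [0.488  0.0324 0.07  ] along 0.0 across 0.0
sp [0.4993 0.081  0.066 ] along 49.9 across 1.9
fe [ 0.4678 -0.0337  0.067 ] along -69.1 across 2.2
tab [0.4897 0.047  0.088 ] along 14.6 across 2.3
board c rel pin -0.06157021611054913 0.003958322266703205
cam [0.46631504 0.13872856 1.44546528]
[[ 0.963 -0.001 -0.271]
 [ 0.271  0.002  0.963]
 [-0.    -1.     0.002]]
shift mm tool [478.4  12.7 523.2]
jaw az 105.73406092520207 pole 74.7
```

```bash
python3 -m inch '[[[40,1,43.5,0,0,0,1],[40,1,43.5,0,0,0,0],[40,1,43.5,0,0,0,0],[40,1,43.5,0,0,0,0],[40,1,43.5,0,0,0,0]]]' 30
python3 -m inch '[[[40,1,43.5,0,0,0,0],[40,1,43.5,0,0,0,0],[40,1,43.5,0,0,0,0],[40,1,43.5,0,0,0,0],[40,1,43.5,0,0,0,0]]]'
python3 -m inch '[[[0,0,0,0,-0.172,0,0],[0,0,0,0,-0.172,0,0],[0,0,0,0,-0.172,0,0],[0,0,0,0,-0.172,0,0],[0,0,0,0,-0.172,0,0]]]'
python3 -m inch '[[[0,0,0,0,-0.172,0,0],[0,0,0,0,0,0,0]]]'
cat > st.py <<'E'
from h import *
from bench import ctrl
P=np.array([.488,.0324,0.066]);a=np.radians(74.73);ux=np.array([np.cos(a),np.sin(a),0]);uy=np.array([-ux[1],ux[0],0])
s=ctrl.read_state();M=Rn.from_quat(s["tcp_rot"]).as_matrix();e=np.array(s["eef_pos"])-P
F=np.array(s["force"])
print('t',round(s["time"],2),'tcp rel pin pole-frame mm',np.round([e@ux*1e3,e@uy*1e3,e[2]*1e3],1),'F pole',np.round([F@ux,F@uy,F[2]],1),'grip',round(s["grip_width"],3))
print('tool axes in pole frame\n',(np.c_[ux,uy,[0,0,1]].T@M).round(3))
E
python3 st.py
python3 - <<'E'
from h import *
from bench import ctrl
s=ctrl.read_state();im=ctrl.get_image("wrist")
cv2.imwrite("pics/w1.png",im["pixels"]);np.savez("w1.npz",pos=s["eef_pos"],rot=s["tcp_rot"],**im);print(np.round(im["hand_eye"],3),im["fx"])
E
```

```text
time: 0.72
eef_pos: [0.3034, -0.3361, 0.1975]
tcp_rot: [-0.7, -0.097, 0.097, 0.701]
force: [1.5, 0.6, -0.8]
grip_width: 0.146
time: 1.35
eef_pos: [0.4369, -0.0724, 0.1927]
tcp_rot: [-0.7, -0.097, 0.097, 0.7]
force: [1.4, -1.3, 0.3]
grip_width: -0.004
time: 1.98
eef_pos: [0.4362, -0.0743, 0.1924]
tcp_rot: [-0.595, -0.381, 0.382, 0.595]
force: [0.1, -0.3, -0.1]
grip_width: -0.005
time: 2.22
eef_pos: [0.4362, -0.0743, 0.1924]
tcp_rot: [-0.562, -0.429, 0.429, 0.562]
force: [-0.5, 1.1, -0.3]
grip_width: -0.003
t 2.23 tcp rel pin pole-frame mm [-116.6   21.8  126.4] F pole [ 1.   0.7 -0.3] grip -0.003
tool axes in pole frame
 [[ 1.    -0.    -0.   ]
 [ 0.     0.001  1.   ]
 [-0.    -1.     0.001]]
[[ 0.001  0.957  0.289 -0.073]
 [ 0.    -0.289  0.957 -0.171]
 [ 1.    -0.    -0.    -0.001]
 [ 0.     0.     0.     1.   ]] 332.7561733459092
```

View pics/w1.png

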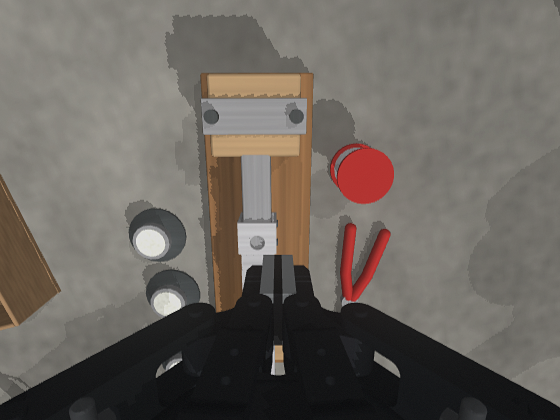

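The wrist view shows the clamp at the top, the ferrule hole at about (257,242) and the closed fingertips around (280,260). The tool axes line up with the pole frame. I'll check the hole and the axis in this view.

```bash
python3 - <<'E'
from h import *
d=np.load("w1.npz");M=Rn.from_quat(d["rot"]).as_matrix();H=d["hand_eye"]
Rc=M@H[:3,:3];o=M@H[:3,3]+d["pos"];R=Rc.T;t=-R@o
P=np.array([.488,.0324,0.066]);a=np.radians(74.73);ux=np.array([np.cos(a),np.sin(a),0]);uy=np.array([-ux[1],ux[0],0])
for n,uv,z in [("fer hole",(257,242.5),.067),("ferL",(238,224),.067),("ferR",(277,224),.067),("innerL",(243.5,170),.0635),("innerR",(270.5,170),.0635),("boardTL",(201,74),.018),("boardTR",(313,74),.018),("clampfrontL",(213,136),.074),("clampfrontR",(298,136),.074),("clampend L",(213,155),.074)]:
    p=ray(d,uv,z,R,t)[0]-P;print(n,np.round([p@ux*1e3,p@uy*1e3],1))
E
```

```text
fer hole [-67.7   1.5]
ferL [-86.4 -16.1]
ferR [-86.4  20.7]
innerL [-137.1   -9.7]
innerR [-137.1   14.8]
boardTL [-222.6  -52.7]
boardTR [-222.6   55.5]
clampfrontL [-168.1  -33.8]
clampfrontR [-168.1   38.6]
clampend L [-152.   -34.7]
```

The clamp face reads −152 mm (should be −150) and the axis is offset +2 mm across, so the views agree to about 2 mm. Moving above the pin.

```bash
python3 -m inch '[[[36,22,-6.6,0,0,0,0],[36,22,-6.6,0,0,0,0],[36,22,-6.6,0,0,0,0],[0,0,0,0,0,0,0]]]' >/dev/null
python3 -m inch '[[[0,20,0,0,0,0,0],[0,15,0,0,0,0,0],[0,8,0,0,0,0,0],[0,0,0,0,0,0,0]]]' >/dev/null; python3 st.py
python3 - <<'E'
from bench import ctrl
import cv2
w=ctrl.get_image("wrist")["pixels"];t=ctrl.get_image("scene")["pixels"]
cv2.imwrite("pics/c2.png",cv2.hconcat([w[140:400,150:410],cv2.resize(t[130:235,220:325],(260,260),interpolation=2)]))
E
```

```text
t 3.27 tcp rel pin pole-frame mm [-9.   2.1 17.7] F pole [ 0.2 -0.4  0.1] grip 0.001
tool axes in pole frame
 [[ 1.    -0.    -0.001]
 [ 0.001  0.     1.   ]
 [-0.    -1.     0.   ]]
```

View pics/c2.png

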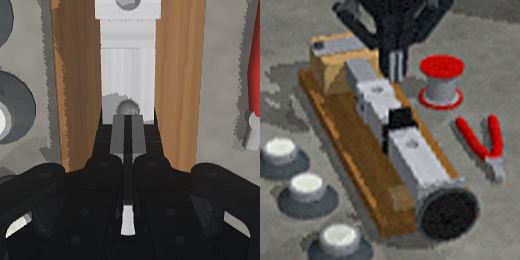

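The wrist crop shows the pin dome at about (278,247) just ahead of the fingertips, centred across. In the scene crop the fingers are on the clamp side of the tab.

```bash
python3 - <<'E'
from h import *
from bench import ctrl
s=ctrl.read_state();d=ctrl.get_image("wrist");M=Rn.from_quat(s["tcp_rot"]).as_matrix();H=d["hand_eye"]
Rc=M@H[:3,:3];o=M@H[:3,3]+s["eef_pos"];R=Rc.T;t=-R@o
P=np.array([.488,.0324,0.066]);a=np.radians(74.73);ux=np.array([np.cos(a),np.sin(a),0]);uy=np.array([-ux[1],ux[0],0])
print('cam',(o-P)@ux,o[2])
for n,uv,z in [("fer",(274,143),.067),("pin centre vis",(278,247),.071),("pin top edge",(278,239),.067),("pin L",(266,250),.068),("pin R",(290,250),.068)]:
    p=ray(d,uv,z,R,t)[0]-P;print(n,np.round([p@ux*1e3,p@uy*1e3],1))
cv2.imwrite("pics/w3.png",cv2.resize(d["pixels"][120:290,180:380],None,fx=4,fy=4,interpolation=2)[:600])
E
```

```text
cam -0.0814235195384382 0.2555103852818644
fer [-63.6  -1.3]
pin centre vis [-2.6  1.1]
pin top edge [-6.1  1.1]
pin L [ 0.7 -6.2]
pin R [0.7 8.4]
```

View pics/w3.png

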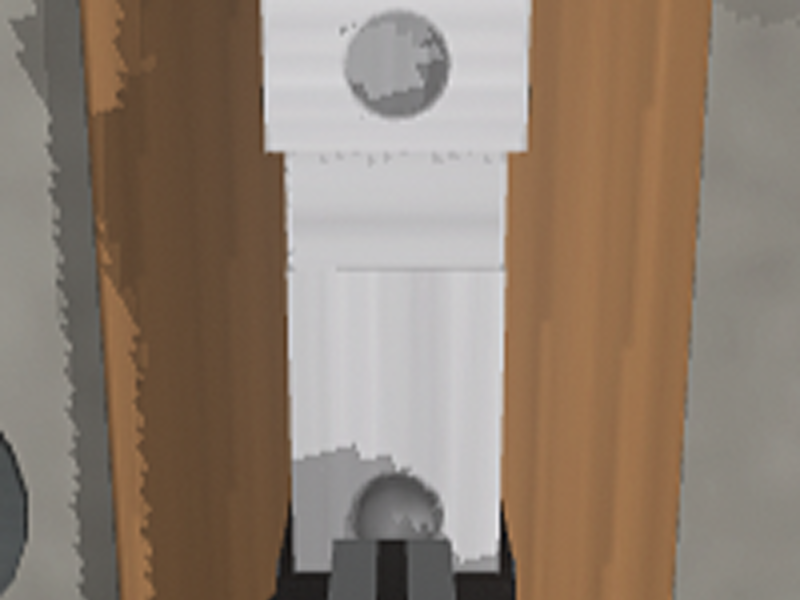

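The pin centre is confirmed within 1 mm and the ferrule hole is about 68 mm back. Next I'll lower to just above the pin head and feel for the tab face.

```bash
python3 -m inch '[[[0,4,0,0,0,0,0],[3,3,0,0,0,0,0],[1,0,0,0,0,0,0],[1,0,0,0,0,0,0]]]'>/dev/null; python3 st.py|head -1
for i in 1 ; do python3 -m inch '[[[1,0,0,0,0,0,0],[0,0,0,0,0,0,0]]]' >/dev/null; python3 st.py|head -1; done
python3 -m inch '[[[0.7,0,0,0,0,0,0],[0,0,0,0,0,0,0]]]' >/dev/null; python3 st.py|head -1
```

```text
t 3.92 tcp rel pin pole-frame mm [-3.2  2.  10.7] F pole [ 0.2 -0.3 -0.5] grip 0.004
t 4.17 tcp rel pin pole-frame mm [-2.3  2.  10.8] F pole [ 0.6 -0.2  0.3] grip 0.001
t 4.42 tcp rel pin pole-frame mm [-1.7  2.  10.7] F pole [ 0.1 -0.1  0.1] grip -0.003
```

```bash
python3 -m inch '[[[0.7,0,0,0,0,0,0],[0,0,0,0,0,0,0]]]' >/dev/null; python3 st.py|head -1
python3 -m inch '[[[0.7,0,0,0,0,0,0],[0,0,0,0,0,0,0]]]' >/dev/null; python3 st.py|head -1
```

```text
t 4.67 tcp rel pin pole-frame mm [-1.   2.  10.7] F pole [ 0.3  0.5 -0.2] grip 0.0
t 4.92 tcp rel pin pole-frame mm [-0.3  2.  10.7] F pole [ 0.4 -0.4 -0.4] grip 0.003
```

Still clear of the tab, and the tip is right over the pin. Pressing down.

```bash
python3 -m inch '[[[0,3,0,0,0,0,0],[0,3,0,0,0,0,0],[0,0,0,0,0,0,0]]]' >/dev/null; python3 st.py|head -1
python3 -m inch '[[[0,2,0,0,0,0,0],[0,1,0,0,0,0,0],[0,0,0,0,0,0,0]]]' >/dev/null; python3 st.py|head -1
```

```text
t 5.3 tcp rel pin pole-frame mm [-0.5  2.2  4.3] F pole [-0.3 -0.  -0.1] grip -0.004
t 5.67 tcp rel pin pole-frame mm [-0.4  2.   1.6] F pole [ 1.  -0.7 -0.1] grip -0.002
```

No spring force at 1.6 mm above flush, which is unexpected, so I'll look.

```bash
python3 - <<'E'
from bench import ctrl
import cv2
w=ctrl.get_image("wrist")["pixels"];t=ctrl.get_image("scene")["pixels"]
cv2.imwrite("pics/c4.png",cv2.hconcat([cv2.resize(w[180:320,210:350],(400,400),interpolation=2),cv2.resize(t[140:220,230:310],(400,400),interpolation=2)]))
E
```

```text
(no output)
```

View pics/c4.png

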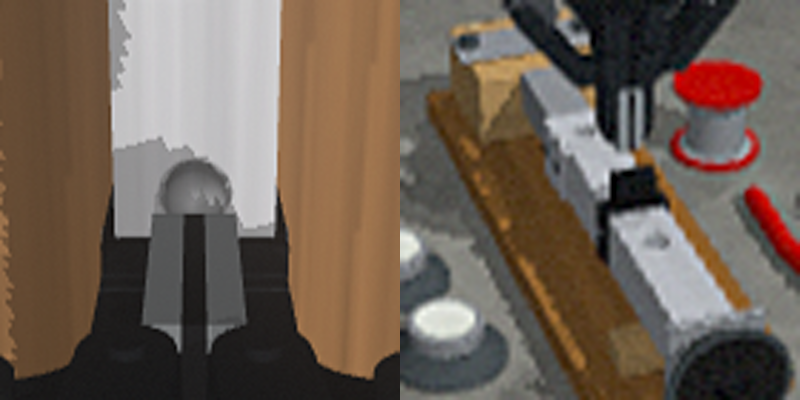

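The pin is still fully visible ahead of the tip, so the fingertip isn't where I assumed. I'll use the depth image to locate it.

```bash
python3 - <<'E'
from h import *
from bench import ctrl
d=ctrl.get_image("wrist");H=d["hand_eye"]
for u in (265,272,278,284,290):
  for v in (246,250,258,262,270,285,292):
    z=d["depth"][v,u];c=np.array([(u-d["cx"])/d["fx"]*z,(v-d["cy"])/d["fy"]*z,z])
    p=H[:3,:3]@c+H[:3,3];print(u,v,d["pixels"][v,u].tolist(),np.round(p*1e3,1).tolist())
print(d["cx"],d["cy"],d["fy"])
s=ctrl.get_image("scene");np.savez("s4.npz",**s)
E
```

```text
265 246 [131, 129, 131] [-0.0, 1.1, -7.7]
265 250 [127, 125, 126] [2.3, 0.8, -7.7]
265 258 [87, 87, 86] [-9.7, -35.3, -6.3]
265 262 [87, 86, 86] [-10.3, -40.7, -6.1]
265 270 [87, 86, 86] [-10.2, -48.0, -5.8]
265 285 [86, 85, 84] [-10.2, -60.1, -5.4]
265 292 [83, 83, 81] [-10.5, -65.6, -5.2]
272 246 [105, 106, 106] [-1.8, -3.1, -3.7]
272 250 [110, 109, 110] [-0.4, -5.3, -3.7]
272 258 [88, 88, 88] [-10.4, -37.0, -3.1]
272 262 [89, 88, 87] [-10.0, -40.1, -3.1]
272 270 [86, 86, 85] [-10.0, -47.7, -3.0]
272 285 [89, 87, 87] [-10.1, -60.0, -2.8]
272 292 [87, 86, 85] [-9.7, -64.3, -2.7]
278 246 [129, 129, 129] [-2.4, -4.5, -0.5]
278 250 [128, 128, 129] [-0.7, -6.1, -0.5]
278 258 [34, 34, 38] [-10.2, -36.5, -0.5]
278 262 [33, 35, 37] [-10.1, -40.2, -0.5]
278 270 [32, 33, 34] [-10.5, -48.6, -0.5]
278 285 [27, 28, 30] [-10.3, -60.4, -0.5]
278 292 [22, 23, 25] [-10.1, -65.0, -0.5]
284 246 [128, 127, 128] [-1.9, -3.4, 2.8]
284 250 [151, 152, 151] [-0.5, -5.6, 2.8]
284 258 [87, 88, 88] [-10.4, -36.9, 2.2]
284 262 [88, 88, 88] [-10.3, -40.7, 2.1]
284 270 [87, 87, 86] [-10.6, -48.7, 1.9]
284 285 [86, 85, 85] [-10.0, -59.7, 1.7]
284 292 [81, 81, 80] [-10.3, -65.3, 1.6]
290 246 [102, 102, 102] [1.5, 4.7, 6.4]
290 250 [115, 114, 116] [2.9, 2.2, 6.3]
290 258 [89, 89, 89] [-9.9, -35.7, 4.8]
290 262 [88, 87, 86] [-10.6, -41.3, 4.6]
290 270 [87, 88, 87] [-9.5, -46.7, 4.5]
290 285 [85, 85, 84] [-9.7, -59.3, 4.0]
290 292 [85, 85, 84] [-10.0, -64.9, 3.8]
277.5131127672953 210.19868331382037 332.7561733459092
```

```bash
python3 - <<'E'
from h import *
from bench import ctrl
d=np.load("s4.npz");e=np.array(ctrl.read_state()["eef_pos"])
for h in (0,.015,.034):
    c=d["R"]@(e+[0,0,h])+d["t"];print(h,c[:2]/c[2]*d["fx"]+[d["cx"],d["cy"]],'range',c[2])
for v in range(150,186,3):
    u=276;z=float(d["depth"][v,u]);c=np.array([(u-d["cx"])/d["fx"]*z,(v-d["cy"])/d["fx"]*z,z]);print(v,d["pixels"][v,u],((d["R"].T@(c-d["t"])-e)*1e3).round(1))
E
```

```text
0 [274.52875794 177.4455863 ] range 1.1204173858152606
0.015 [274.56598246 172.70926039] range 1.1117629334982948
0.034 [274.61397378 166.60300322] range 1.100800627230138
150 [25 23 13] [-6.8 -4.1 80. ]
153 [30 27 23] [-3.5  0.8 74.4]
156 [16 13 12] [ 0.3  6.5 69.3]
159 [27 22 21] [ 2.4  9.6 62.4]
162 [56 52 50] [ 2.9 10.5 54.1]
165 [46 42 43] [ 3.6 11.7 45.8]
168 [50 44 41] [ 2.6 10.3 35.7]
171 [163 169 179] [-70.2 -95.4 -51.3]
174 [5 5 3] [ 5.  14.1 19.9]
177 [23 16 29] [ 7.2 17.4 13. ]
180 [14 18 16] [ 8.5 19.5  5.2]
183 [183 178 175] [ 8.3 19.4 -4.5]
```

Wrist depth and scene depth agree: the real fingertips end about 34 mm behind the reported TCP, and finger half-width is about 10.3 mm. So they're still about 35 mm above the tube. I'll back off 3 mm so I don't land on the tab, lower, then feel for the tab with the corrected height.

```bash
python3 -m inch '[[[-3.5,0,0,0,0,0,0],[0,8,0,0,0,0,0],[0,8,0,0,0,0,0],[0,5,0,0,0,0,0],[0,0,0,0,0,0,0]]]' >/dev/null; python3 st.py|head -1
python3 -m inch '[[[0,2,0,0,0,0,0],[0,0,0,0,0,0,0]]]' >/dev/null; python3 st.py|head -1
python3 -m inch '[[[0,1.5,0,0,0,0,0],[0,0,0,0,0,0,0]]]' >/dev/null; python3 st.py|head -1
python3 - <<'E'
from h import *
from bench import ctrl
d=ctrl.get_image("wrist");H=d["hand_eye"]
for v in range(222,262,4):
    u=278;z=d["depth"][v,u];c=np.array([(u-d["cx"])/d["fx"]*z,(v-d["cy"])/d["fy"]*z,z]);print(v,d["pixels"][v,u].tolist(),np.round((H[:3,:3]@c+H[:3,3])*1e3,1).tolist())
E
```

```text
t 6.5 tcp rel pin pole-frame mm [ -4.    2.2 -19.9] F pole [-0.1  0.2  0.2] grip 0.001
t 6.75 tcp rel pin pole-frame mm [ -3.7   1.8 -20.9] F pole [-0.1  0.7  2.6] grip -0.003
t 7.0 tcp rel pin pole-frame mm [ -3.7   1.8 -22.5] F pole [0.4 0.2 3.5] grip -0.002
222 [153, 152, 152] [-22.2, -22.3, -0.5]
226 [153, 152, 153] [-20.3, -22.8, -0.5]
230 [152, 150, 151] [-18.5, -23.3, -0.5]
234 [151, 151, 152] [-16.4, -23.2, -0.5]
238 [152, 152, 153] [-14.4, -23.1, -0.5]
242 [150, 150, 150] [-12.5, -23.5, -0.5]
246 [149, 149, 150] [-10.4, -23.5, -0.5]
250 [150, 149, 150] [-8.2, -23.2, -0.5]
254 [135, 135, 135] [-5.9, -22.7, -0.5]
258 [39, 40, 41] [-10.3, -36.8, -0.5]
```

Contact at about −20.5 with a soft 3 N, which is the pin spring. Flush should be near −28.5. Continuing down gently.

```bash
for i in 1 2 ; do :; done
python3 -m inch '[[[0,2,0,0,0,0,0],[0,0,0,0,0,0,0]]]' >/dev/null; python3 st.py|head -1
python3 -m inch '[[[0,2,0,0,0,0,0],[0,0,0,0,0,0,0]]]' >/dev/null; python3 st.py|head -1
python3 -m inch '[[[0,1,0,0,0,0,0],[0,0,0,0,0,0,0]]]' >/dev/null; python3 st.py|head -1
```

```text
t 7.3 tcp rel pin pole-frame mm [ -3.7   1.8 -24.8] F pole [0.8 0.3 3.5] grip 0.002
t 7.55 tcp rel pin pole-frame mm [ -3.7   1.8 -26.8] F pole [0.  0.2 4.5] grip -0.0
t 7.8 tcp rel pin pole-frame mm [ -3.7   1.8 -27.7] F pole [ 0.7 -0.5  4.8] grip 0.0
```

```bash

python3 -m inch '[[[0,0.6,0,0,0,0,0],[0,0,0,0,0,0,0]]]' >/dev/null; python3 st.py|head -1
python3 -m inch '[[[0,0.6,0,0,0,0,0],[0,0,0,0,0,0,0]]]' >/dev/null; python3 st.py|head -1
```

```text
t 8.05 tcp rel pin pole-frame mm [ -3.7   1.8 -28.3] F pole [-0.3 -0.   4.8] grip 0.002
t 8.3 tcp rel pin pole-frame mm [ -3.7   1.8 -28.6] F pole [0.2 0.3 7.9] grip 0.001
```

The rise to 7.9 N means the tip is on the tube top and the pin is flush. Now pushing along +x.

```bash

python3 -m inch '[[[1,0,0,0,0,0,0],[1,0,0,0,0,0,0],[0,0,0,0,0,0,0]]]' >/dev/null; python3 st.py|head -1
python3 -m inch '[[[1,0,0,0,0,0,0],[0,0,0,0,0,0,0]]]' >/dev/null; python3 st.py|head -1
python3 -m inch '[[[0.7,0,0,0,0,0,0],[0,0,0,0,0,0,0]]]' >/dev/null; python3 st.py|head -1
```

```text
t 8.68 tcp rel pin pole-frame mm [ -3.    2.1 -28.6] F pole [-4.2 -0.4  8.2] grip -0.002
t 8.93 tcp rel pin pole-frame mm [ -2.2   2.2 -28.6] F pole [-4.9 -0.9  8.3] grip -0.002
t 9.18 tcp rel pin pole-frame mm [ -1.6   2.2 -28.6] F pole [-5.2 -1.6  8.9] grip 0.001
```

```bash

python3 -m inch '[[[0.7,0,0,0,0,0,0],[0,0,0,0,0,0,0]]]' >/dev/null; python3 st.py|head -1
python3 -m inch '[[[0.7,0,0,0,0,0,0],[0,0,0,0,0,0,0]]]' >/dev/null; python3 st.py|head -1
python3 -m inch '[[[0.7,0,0,0,0,0,0],[0,0,0,0,0,0,0]]]' >/dev/null; python3 st.py|head -1
```

```text
t 9.43 tcp rel pin pole-frame mm [ -1.    2.3 -28.6] F pole [-4.7 -0.7  8.4] grip -0.002
t 9.68 tcp rel pin pole-frame mm [ -0.3   2.3 -28.6] F pole [-5.5 -0.9  7.7] grip 0.002
t 9.93 tcp rel pin pole-frame mm [  0.4   2.3 -28.6] F pole [-5.2 -1.   8.9] grip -0.002
```

```bash

python3 -m inch '[[[0.8,0,0,0,0,0,0],[0,0,0,0,0,0,0]]]' >/dev/null; python3 st.py|head -1
python3 -m inch '[[[0.8,0,0,0,0,0,0],[0,0,0,0,0,0,0]]]' >/dev/null; python3 st.py|head -1
python3 -m inch '[[[0.8,0,0,0,0,0,0],[0,0,0,0,0,0,0]]]' >/dev/null; python3 st.py|head -1
cat > fer.py <<'E'
from h import *
from bench import ctrl
s=ctrl.read_state();d=ctrl.get_image("wrist");M=Rn.from_quat(s["tcp_rot"]).as_matrix();H=d["hand_eye"]
Rc=M@H[:3,:3];o=M@H[:3,3]+s["eef_pos"]
P=np.array([.488,.0324,0.066]);a=np.radians(74.73);B=np.c_[[np.cos(a),np.sin(a),0],[-np.sin(a),np.cos(a),0],[0,0,1]]
z=d["depth"].astype(float);v,u=np.indices(z.shape)
X=np.stack([(u-d["cx"])/d["fx"]*z,(v-d["cy"])/d["fy"]*z,z],-1)@Rc.T+o-P
X=X@B*1e3
# centre line profile: first point with ferrule height (z>-1) going from clamp
m=(abs(X[...,1]-12)<2)&(z>0)&(X[...,0]<-25)&(X[...,0]>-130)
x=X[...,0][m];h=X[...,2][m];i=np.argsort(x)
mid=lambda a,b:np.median(h[(x>a)&(x<b)]) if ((x>a)&(x<b)).any() else np.nan
prof={q:round(mid(q,q+3),1) for q in range(-120,-25,6)};print(prof)
g=x[h>-1.2];print('ferrule end x',np.percentile(g,1).round(1) if len(g) else None)
cv2.imwrite("pics/f.png",d["pixels"])
E
python3 fer.py
```

```text
t 10.18 tcp rel pin pole-frame mm [  1.2   2.3 -28.6] F pole [-4.8 -1.2  8.5] grip -0.002
t 10.43 tcp rel pin pole-frame mm [  1.8   2.4 -28.6] F pole [-5.7 -1.8  8.1] grip 0.002
t 10.68 tcp rel pin pole-frame mm [  2.2   2.4 -28.7] F pole [-7.3 -1.5  8.2] grip -0.001
{-120: nan, -114: np.float64(-3.3), -108: np.float64(-2.6), -102: np.float64(-2.5), -96: np.float64(-2.7), -90: np.float64(-2.4), -84: np.float64(0.5), -78: np.float64(1.1), -72: np.float64(1.0), -66: np.float64(1.2), -60: np.float64(0.9), -54: np.float64(1.0), -48: np.float64(-0.3), -42: np.float64(-0.4), -36: np.float64(-0.2), -30: np.float64(-0.0)}
ferrule end x -90.1
```

The ferrule end is still near −85, so only the tip has slid so far (about 5 N drag). It has now met the tab (7.3 N). Continuing.

```bash

python3 -m inch '[[[0.8,0,0,0,0,0,0],[0,0,0,0,0,0,0]]]' >/dev/null; python3 st.py|head -1
python3 -m inch '[[[0.8,0,0,0,0,0,0],[0,0,0,0,0,0,0]]]' >/dev/null; python3 st.py|head -1
python3 -m inch '[[[0.8,0,0,0,0,0,0],[0,0,0,0,0,0,0]]]' >/dev/null; python3 st.py|head -1
```

```text
t 10.97 tcp rel pin pole-frame mm [  2.5   2.4 -28.7] F pole [-9.  -2.6  8.8] grip -0.003
t 11.22 tcp rel pin pole-frame mm [  2.9   2.5 -28.7] F pole [-11.4  -3.5   8.1] grip -0.002
t 11.47 tcp rel pin pole-frame mm [  4.6   2.4 -28.7] F pole [-6.3 -1.   7.8] grip -0.0
```

Force peaked at 11.4 N and then dropped with a jump, so the hole's edge rode over the pin. Sliding on.

```bash

python3 -m inch '[[[1,0,0,0,0,0,0],[1,0,0,0,0,0,0],[1,0,0,0,0,0,0],[0,0,0,0,0,0,0]]]' >/dev/null; python3 st.py|head -1
python3 -m inch '[[[1.5,0,0,0,0,0,0],[1.5,0,0,0,0,0,0],[1.5,0,0,0,0,0,0],[1.5,0,0,0,0,0,0],[0,0,0,0,0,0,0]]]' >/dev/null; python3 st.py|head -1
python3 fer.py | tail -1
```

```text
t 11.97 tcp rel pin pole-frame mm [  8.3   2.4 -28.7] F pole [-4.7  0.1  8. ] grip 0.004
t 12.6 tcp rel pin pole-frame mm [ 14.5   2.4 -28.7] F pole [-3.   0.1  9. ] grip 0.0
ferrule end x -82.3
```

Sliding at about 3 N. I'll lift the tip 2 mm off the tube so I only feel the tab, then go on. The earliest lock would be TCP ≈ 48.

```bash

python3 -m inch '[[[0,-2.5,0,0,0,0,0],[1.5,-1,0,0,0,0,0],[1.5,0,0,0,0,0,0],[1.5,0,0,0,0,0,0],[1.5,0,0,0,0,0,0]]]' >/dev/null; python3 st.py|head -1
python3 -m inch '[[[2,0,0,0,0,0,0],[2,0,0,0,0,0,0],[2,0,0,0,0,0,0],[2,0,0,0,0,0,0],[2,0,0,0,0,0,0]]]' >/dev/null; python3 st.py|head -1
python3 -m inch '[[[2,0,0,0,0,0,0],[2,0,0,0,0,0,0],[2,0,0,0,0,0,0],[2,0,0,0,0,0,0],[0,0,0,0,0,0,0]]]' >/dev/null; python3 st.py|head -1
python3 fer.py
```

```text
t 13.28 tcp rel pin pole-frame mm [ 19.7   3.8 -26.7] F pole [-4.2 -1.4 -0.3] grip 0.002
t 13.9 tcp rel pin pole-frame mm [ 29.6   3.8 -26.7] F pole [-5.9 -1.6 -1. ] grip -0.001
t 14.53 tcp rel pin pole-frame mm [ 38.3   3.8 -26.7] F pole [-4.8  0.6 -2.3] grip 0.003
{-120: nan, -114: nan, -108: nan, -102: nan, -96: nan, -90: nan, -84: nan, -78: np.float64(-2.8), -72: np.float64(-2.6), -66: np.float64(-2.6), -60: np.float64(-2.6), -54: np.float64(-2.5), -48: np.float64(0.8), -42: np.float64(1.0), -36: np.float64(1.0), -30: np.float64(1.0)}
ferrule end x -67.5
```

The tube has moved about 36 mm, measured at the ferrule and consistent with the TCP. From here it's small steps with force checks.

```bash

python3 -m inch '[[[1.5,0,0,0,0,0,0],[1.5,0,0,0,0,0,0],[1.5,0,0,0,0,0,0],[1.5,0,0,0,0,0,0]]]' >/dev/null; python3 st.py|head -1
python3 -m inch '[[[1,0,0,0,0,0,0],[1,0,0,0,0,0,0],[1,0,0,0,0,0,0]]]' >/dev/null; python3 st.py|head -1
python3 -m inch '[[[1,0,0,0,0,0,0],[1,0,0,0,0,0,0]]]' >/dev/null; python3 st.py|head -1
```

```text
t 15.07 tcp rel pin pole-frame mm [ 44.    3.9 -26.7] F pole [-6.6 -0.4 -2.9] grip 0.002
t 15.45 tcp rel pin pole-frame mm [ 47.    3.8 -26.7] F pole [-5.1  0.2 -3.6] grip 0.003
t 15.7 tcp rel pin pole-frame mm [ 49.    3.9 -26.7] F pole [-6.  -0.  -2.8] grip 0.001
```

```bash

python3 -m inch '[[[1,0,0,0,0,0,0],[1,0,0,0,0,0,0]]]' >/dev/null; python3 st.py|head -1
python3 -m inch '[[[1,0,0,0,0,0,0],[1,0,0,0,0,0,0]]]' >/dev/null; python3 st.py|head -1
```

```text
t 15.95 tcp rel pin pole-frame mm [ 51.    3.9 -26.7] F pole [-5.1  0.4 -3.7] grip 0.0
t 16.2 tcp rel pin pole-frame mm [ 52.9   3.9 -26.7] F pole [-6.3 -0.  -2.9] grip 0.002
```

```bash

python3 -m inch '[[[1,0,0,0,0,0,0],[1,0,0,0,0,0,0]]]' >/dev/null; python3 st.py|head -1
python3 -m inch '[[[1,0,0,0,0,0,0],[1,0,0,0,0,0,0]]]' >/dev/null; python3 st.py|head -1
```

```text
t 16.45 tcp rel pin pole-frame mm [ 54.9   3.9 -26.7] F pole [-5.8  0.2 -3.5] grip -0.0
t 16.7 tcp rel pin pole-frame mm [ 56.9   3.9 -26.7] F pole [-5.6 -0.2 -2.8] grip -0.002
```

```bash

python3 -m inch '[[[1,0,0,0,0,0,0],[1,0,0,0,0,0,0]]]' >/dev/null; python3 st.py|head -1
python3 -m inch '[[[1,0,0,0,0,0,0],[1,0,0,0,0,0,0]]]' >/dev/null; python3 st.py|head -1
```

```text
t 16.95 tcp rel pin pole-frame mm [ 59.1   3.9 -26.7] F pole [-5.1  1.2 -2.5] grip -0.002
t 17.2 tcp rel pin pole-frame mm [ 63.8   1.5 -25.3] F pole [ 0.6 -0.6  0.4] grip -0.003
```

```bash

python3 -m inch '[[[0.8,0,0,0,0,0,0],[0.8,0,0,0,0,0,0]]]' >/dev/null; python3 st.py|head -1; python3 fer.py
```

```text
t 17.45 tcp rel pin pole-frame mm [ 65.3   1.  -24.7] F pole [-3.5 -1.6  1.5] grip 0.005
{-120: nan, -114: nan, -108: nan, -102: nan, -96: nan, -90: nan, -84: nan, -78: nan, -72: nan, -66: nan, -60: nan, -54: nan, -48: np.float64(-2.4), -42: np.float64(-2.6), -36: np.float64(-2.6), -30: np.float64(-2.4)}
ferrule end x -48.0
```

The force dropped away while the TCP jumped 5 mm and shifted sideways, so something slipped. Looking before moving.

```bash
python3 - <<'E'
from bench import ctrl
import cv2
w=cv2.imread("pics/f.png");t=ctrl.get_image("scene");p=t["pixels"]
import numpy as np;np.savez("s5.npz",**t)
cv2.imwrite("pics/c5.png",cv2.hconcat([cv2.resize(w[130:330,180:380],(400,400),interpolation=2),cv2.resize(p[140:240,230:330],(400,400),interpolation=2)]))
E
```

```text
(no output)
```

View pics/c5.png

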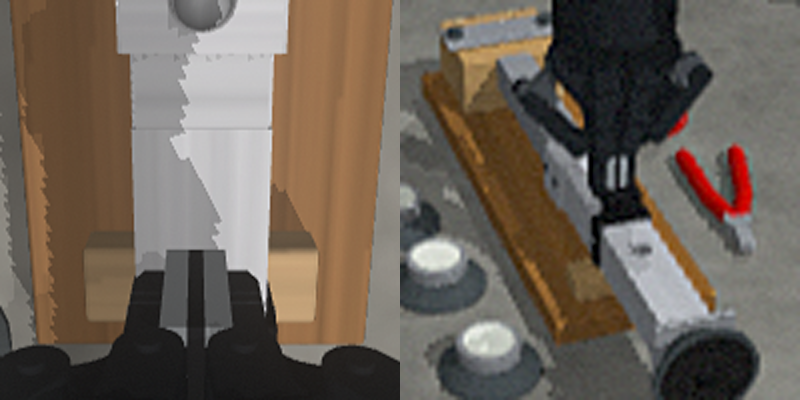

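The wrist crop shows a domed pin standing in the ferrule hole at (203,5). I'll check its height and the tube position by depth.

```bash
cat > pinchk.py <<'E'
from h import *
from bench import ctrl
s=ctrl.read_state();d=ctrl.get_image("wrist");M=Rn.from_quat(s["tcp_rot"]).as_matrix();H=d["hand_eye"]
Rc=M@H[:3,:3];o=M@H[:3,3]+s["eef_pos"]
P=np.array([.488,.0324,0.066]);a=np.radians(74.73);B=np.c_[[np.cos(a),np.sin(a),0],[-np.sin(a),np.cos(a),0],[0,0,1]]
z=d["depth"].astype(float);v,u=np.indices(z.shape)
X=(np.stack([(u-d["cx"])/d["fx"]*z,(v-d["cy"])/d["fy"]*z,z],-1)@Rc.T+o-P)@B*1e3
for q in range(-40,45,2):
    r=[]
    for c in (-11,2,14):
        m=(abs(X[...,1]-c)<1.5)&(abs(X[...,0]-q)<1)&(z>0)&(X[...,2]>-10)&(X[...,2]<20);r.append(round(float(np.median(X[...,2][m])),1) if m.any() else None)
    print(q,r,end='; ')
print(M.T@B)
cv2.imwrite("pics/g.png",d["pixels"])
E
python3 pinchk.py; python3 st.py | head -1
python3 - <<'E'
from h import *
d=np.load("s5.npz");P=np.array([.488,.0324,0.066]);a=np.radians(74.73);B=np.c_[[np.cos(a),np.sin(a),0],[-np.sin(a),np.cos(a),0],[0,0,1]]
z=d["depth"].astype(float);v,u=np.indices(z.shape)
X=(np.stack([(u-d["cx"])/d["fx"]*z,(v-d["cy"])/d["fy"]*z,z],-1)-d["t"])@d["R"];X=(X-P)@B*1e3
for q in range(50,140,4):
    m=(abs(X[...,1]-2)<4)&(abs(X[...,0]-q)<2);print(q,np.round(np.percentile(X[...,2][m],[10,90]),0).tolist() if m.any() else None,end='; ')
E
```

```text
-40 [-2.8, -2.5, -2.8]; -38 [-3.1, -2.5, -2.8]; -36 [-2.8, -2.4, -3.0]; -34 [-2.6, -2.4, -2.6]; -32 [-3.2, -2.4, -3.4]; -30 [-3.1, -2.4, -3.1]; -28 [-2.3, -2.5, -2.9]; -26 [-2.9, -2.7, -2.7]; -24 [-2.7, -2.6, -2.7]; -22 [-2.9, -2.6, -2.9]; -20 [0.2, 0.7, 1.0]; -18 [0.9, 0.9, 0.9]; -16 [1.0, 0.9, 1.0]; -14 [1.0, 1.4, 1.0]; -12 [1.1, 1.1, 1.1]; -10 [0.9, 1.1, 0.7]; -8 [1.0, 0.9, 1.2]; -6 [0.8, -2.3, 1.0]; -4 [0.9, 4.8, 0.9]; -2 [1.1, 7.2, 1.1]; 0 [1.0, 7.7, 0.8]; 2 [1.0, 7.7, 1.0]; 4 [1.0, 7.1, 1.1]; 6 [0.9, 5.4, 0.9]; 8 [1.2, 1.4, 0.8]; 10 [0.8, 1.0, 0.8]; 12 [0.4, -0.1, 0.1]; 14 [-0.4, -0.5, -0.5]; 16 [-0.2, -0.3, -0.4]; 18 [-0.5, -0.5, -0.3]; 20 [-0.3, -0.3, -0.4]; 22 [-0.3, -0.6, -0.4]; 24 [-0.4, -0.3, -0.6]; 26 [-0.4, -0.5, -0.6]; 28 [-0.5, -0.4, -0.3]; 30 [-0.0, 0.2, -0.0]; 32 [0.0, 0.0, -0.1]; 34 [-0.0, -0.1, 0.1]; 36 [-0.1, -0.0, -0.1]; 38 [-0.0, 0.2, -0.2]; 40 [-0.0, 0.1, -0.0]; 42 [0.4, -0.1, -0.2]; 44 [-0.1, 0.0, -0.2]; [[ 0.99999458  0.00282937  0.0016858 ]
 [ 0.00169097 -0.00182773 -0.9999969 ]
 [-0.00282628  0.99999433 -0.00183251]]
t 17.6 tcp rel pin pole-frame mm [ 65.2   1.6 -25.1] F pole [-0.1  0.1  0. ] grip 0.003
50 None; 54 [363.0, 363.0]; 58 [363.0, 363.0]; 62 [60.0, 362.0]; 66 [129.0, 362.0]; 70 [40.0, 247.0]; 74 [32.0, 112.0]; 78 [29.0, 114.0]; 82 [21.0, 362.0]; 86 [2.0, 362.0]; 90 [0.0, 362.0]; 94 [-0.0, 359.0]; 98 [156.0, 356.0]; 102 [135.0, 337.0]; 106 [197.0, 346.0]; 110 [249.0, 333.0]; 114 [-1.0, 323.0]; 118 [281.0, 320.0]; 122 [284.0, 312.0]; 126 [-68.0, 306.0]; 130 [-67.0, 122.0]; 134 [-48.0, -1.0]; 138 [-67.0, -2.0];
```

The pin stands 7.7 mm proud, centred in the ferrule hole. The tube has moved about 66 mm and there is no load on the tool, so it's locked. Retracting.

```bash

python3 -m inch '[[[-3,0,0,0,0,0,0],[-3,0,0,0,0,0,0],[0,-10,0,0,0,0,0],[0,-30,0,0,0,0,0],[0,-40,0,0,0,0,0]]]' >/dev/null; python3 st.py|head -1
python3 -m inch '[[[-30,-40,0,0,0,0,0],[-50,0,0,0,0,0,0],[-40,0,0,0,0,0,0],[0,0,0,0,0,0,0],[0,0,0,0,0,0,0]]]' >/dev/null; python3 st.py|head -1;python3 pinchk.py
python3 - <<'E'
from bench import ctrl
import cv2
p=ctrl.get_image("scene")["pixels"];t=ctrl.get_image("top")["pixels"]
cv2.imwrite("pics/c6.png",cv2.hconcat([cv2.resize(t[160:310,240:410],(400,353),interpolation=2),cv2.resize(p[120:270,190:360],(400,353),interpolation=2)]))
E
```

```text
t 18.23 tcp rel pin pole-frame mm [58.   2.6 55.3] F pole [-0.6 -0.3  0.3] grip 0.0
t 18.85 tcp rel pin pole-frame mm [-61.5   1.5  95.2] F pole [ 0.9 -0.3  0.1] grip -0.0
-40 [-2.8, -2.5, -3.2]; -38 [-2.5, -2.8, -2.9]; -36 [-3.0, -2.8, -2.6]; -34 [-2.8, -2.4, -2.4]; -32 [-3.3, -2.2, -2.8]; -30 [-2.9, -2.7, -2.7]; -28 [-2.7, -2.8, -2.8]; -26 [-3.0, -2.7, -4.1]; -24 [-3.4, -2.6, -2.9]; -22 [-3.2, -2.7, -3.6]; -20 [-1.1, 0.3, -0.5]; -18 [1.2, 0.9, 1.6]; -16 [1.2, 0.8, 1.2]; -14 [0.6, 0.4, 1.1]; -12 [None, None, 1.1]; -10 [None, None, 0.9]; -8 [None, None, 1.1]; -6 [None, None, 1.9]; -4 [None, None, None]; -2 [None, None, None]; 0 [None, None, None]; 2 [None, None, None]; 4 [None, None, None]; 6 [None, None, None]; 8 [None, None, None]; 10 [None, None, None]; 12 [None, None, None]; 14 [None, None, None]; 16 [None, None, None]; 18 [None, None, None]; 20 [None, None, None]; 22 [None, None, None]; 24 [None, None, None]; 26 [None, None, None]; 28 [None, None, None]; 30 [None, None, None]; 32 [None, None, None]; 34 [None, None, None]; 36 [None, None, None]; 38 [None, None, None]; 40 [None, None, None]; 42 [None, None, None]; 44 [None, None, None]; [[ 9.99997473e-01  2.15443070e-03  6.42288442e-04]
 [ 6.44987377e-04 -1.25227621e-03 -9.99999008e-01]
 [-2.15362424e-03  9.99996895e-01 -1.25366262e-03]]
```

View pics/c6.png

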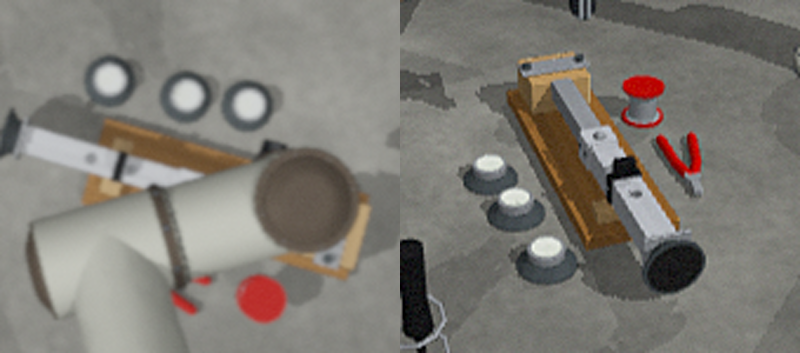

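The pole is extended with the pin up in the ferrule hole, the gripper is clear, and the loose parts are in place. The ferrule end still reads −20 mm. Handing in.

```bash
python3 -c "
from bench import ctrl
print(ctrl.close_job())"
```

```text
the job is handed in; nothing more can be done
None
```

The pole is extended and locked in the next hole, and the job is handed in at about 19 s of robot time. I pressed the pin flush with the shut fingertips (about 8 N). Then I pushed the tube out by its thumb tab until the pin popped into the ferrule hole, after about 66 mm of travel.

**Forces:** the hole's edge rode over the pin at a peak reading of 11.4 N. Sliding then took about 3–6 N. Those are readings between moves, so anything higher in between would not show.

**Last checks:** depth showed the pin 7.7 mm proud, centred in the ferrule hole. After I backed off, the ferrule end had not moved and the tool force was near zero. The final picture shows the three loose loudspeakers, spool and cutters where they were. I did not check the cup and screwdriver again; the arm never went near them.

**What disagreed:**
- **Fingertip position:** the real fingertips end about 29–34 mm behind the reported TCP. The depth images showed 34 mm and contact with the pin suggested 29 mm. I corrected for it by depth and touch.
- **Jump at the end:** the tool jumped about 5 mm, with a small sideways shift, around when the pin popped up. I saw no stop force there, and did not test the lock by pushing against it.
- **Travel:** it came out at about 66 mm by the ferrule end, against 68–69 mm estimated beforehand from the hole spacing, within the camera accuracy.

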